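Change the range on a filter unit's interlocked key bank

TASK

On the small filter unit the square key is latched down. Select the round key instead: press it fully home from above and let go, so that it stays latched and the square key pops up. Do not press the narrow bar key, and leave the red ceramic tube standing where it is.

Things in the scene. Friction and masses are not known exactly. Their poses are not given: they have to be found in the camera images.
- round_top (a point): Centre of the top face of the key to press: round ivory cap, 28 mm across, up at the start; z up, y along the row of keys. Up, a key's top is 74 mm above the bench; it moves straight down 16 mm to a hard stop (58 mm). Pressed slowly it takes 3 to 8 N before the stop. Pushed 13 mm or more and let go, it latches about 11 mm down (top at 63 mm) and the key latched before pops up.
- square_top (a point): Centre of the top face of the square ivory key, 28 x 28 mm; same axes. At the start it is latched about 11 mm down (top 63 mm above the bench); it springs up to 74 mm by itself when another key is pressed. The three keys stand in one row, 52 mm apart centre to centre, in any order, each in a 42 mm square black frame 3 mm high.
- narrow_top (a point): Centre of the top face of the narrow ivory bar key, 28 mm across the row (x) by 11 mm along it (y); same axes. Up at the start, not to be pressed. The keys stand on the flat lid of a gold-coloured metal box (the filter unit), 110 x 210 mm (y along its length) and 50 mm high, fixed to the bench; the middle key is at the lid's centre.
- chimney_center (a point): Centre, half-way up, of an open red ceramic tube, 90 mm outside diameter, 90 mm high, 5 mm wall, standing loose on the bench beyond one end of the filter unit, its axis about 190 to 230 mm from the unit's centre. Not to be moved.

How it is judged (in metres and radians):
At the end, for the whole second after the job is handed in: The round key is latched down (its top lower than 66 mm above the bench), the square key and the narrow key are up (tops higher than 71 mm), and the red tube is within 20 mm of where it was (height (world z) of round_top below 0.066 m and height (world z) of each of square_top, narrow_top above 0.071 m and distance of chimney_center from where it was at the start of the episode below 0.02 m); the robot touches nothing.
It fails at once if the narrow key is pressed (its top goes below 68 mm) (height (world z) of narrow_top below 0.068 m).
It fails at once if the red tube is shifted by more than 20 mm or knocked over (distance of chimney_center from where it was at the start of the episode above 0.02 m or angle between chimney_center's own z axis and vertical above 0.3 rad).
It also fails if it takes over 26 s, if anything falls off the work surface, if the arm or the gripper's body presses on something with over 40 N, if the wrist force passes 120 N, or if a joint passes its speed limit or range.

ROBOT

A 7-joint arm with a two-finger parallel gripper is mounted at the origin on the work surface. World frame = base frame: x ahead of the robot, y to its left, z up, the work surface at z = 0. Lengths are in mm, angles in rad, forces in N, time in s.
With the tool pointing down it reaches from about 425 to 875 mm from the base axis. Payload 8.4 kg.
Tool frame: the origin (TCP) lies at the very end of the fingers, on their centre line; the grasp point (between the pads) lies 19 mm behind it (r.grip_point_offset is the distance from the TCP to the grasp point, in mm); z points along the fingers, y is the direction in which the jaws open and shut (so a half turn about z gives the same grasp; the last joint's range is limited). The gripper opens to 85 mm and grips with 20 to 120 N. Pads are 22 mm wide; open, the fingers measure 114 mm over their backs; the gripper's body (76 mm by 85 mm) begins 54 mm behind the grasp point. The pads swing forward as they close: fully open they stand 13 mm farther back than shut.
Start: joints at [1.2, 0.333, 0.04, 1.465, -0.013, 1.343, -0.059], TCP at [174.481, -626.114, 203.108] pointing down, gripper open.
Joint ranges: [-2.58, 2.58], [-0.38, 2.09], [-1.3, 1.39], [0.25, 2.4], [-1.5, 4.64], [0.08, 2.09], [-2.65, 2.65]. Speed limits (rad/s): [2.22, 2.22, 2.79, 2.79, 3.14, 3.14, 3.14].

INTERFACE

Orientations are given as a unit quaternion [w, x, y, z].
In Python, from cell import telemetry, vision, r, finder gives the robot as it stands.
- The arm moves only by the tool jog_arm, never from a script. Its argument "series" is one flat list of numbers, 5 for each row, row after row: the shift along the tool's x, y, z in m, then the turn about the tool's z in rad, then the opening, from 0 (shut) to 1 (fully open). A call has 1 to 20 rows; each row is the pose to reach, as a shift and turn from the pose measured when the call began, along the tool's axes at that moment; what a row does not reach only later rows make up. A row lasts 1/12 s, in which the tool goes at most 41.7 mm and 7.16 degrees, less where a joint would pass 70% of its speed; a pose out of reach is approached as far as the arm can. A call with a gripper value outside its range is refused whole. The fingers move at their own pace and stop on an object; "grip_force" is the grip in N (left out, the last holds). Time passes only in rows, so rows that repeat a pose let the fingers close. It gives the time, the measured TCP pose, the force and the opening at its end, in the units of the state.
- telemetry.read_state(): the state, without advancing time (a new reading comes with each control period).
- vision.snapshot(name): name is "scene" or "top" or "wrist"; returns a dict with "img" (420x560x3 uint8, red, green, blue), "intrinsics" (3x3 intrinsics, pixels), "rvec" (rotation vector, rad) and "tvec" (3), from world to camera coordinates, as OpenCV has them. Camera axes: x right, y down, z forward; pixel columns grow to the right and rows downward; lengths in mm; the calibration is good to about 2 mm. A picture is of the moment at which its call begins. There is no depth.
- r.sign_off(): hands the job in, once; it reports no verdict.
Trained networks look in a picture, given as the dict that the camera call returned (one of the last four; its "shot" number tells which), for a name from the list of things; names that differ only in an ending like _2 or _b are one class to them, and where a whole thing is asked for, a point or a joint stands for the part that bears it (a point fixed in the world has none). Each returns a list of dicts, best first, with "score" (0 to 1); they miss things now and then, are a little off and sometimes report something else, mostly with a low value. They report only what shows in the picture. A call takes as long as a camera call.
- finder.find_in(name, picture): "box" ([left, top, width, height] in pixels, round what is visible of it).
- finder.place_of(name, picture): "position" ([column, row] in pixels: a listed point, or the origin of a listed thing).
The state is a dict: "t": time; "q": joint angles; "qvel": joint speeds; "joint_efforts": joint torques, N m; "ee_pos": TCP position; "eef_rot": TCP orientation; "ft_force": force on the tool from outside, world axes, zero at the start; "moment": the same for the moment, N m; "opening": finger opening in mm.
Only numpy, scipy, OpenCV 4.12 (cv2) and the standard library are available. Lean on these libraries where they do the work, as an engineer would, in place of code of your own. Each camera call takes 0.05 s, during which the arm holds its last target.

## Working session

There is one attempt and no reset: what is moved stays moved. The work goes in short steps, Python scripts to look and compute and a tool call to move; the robot and the scene stay as the last step left them, time stands still between calls to the robot, and variables do not carry over. Pictures are saved under pics/ and viewed, and the job is handed in when it is done.

Besides the shell and the picture viewer there is one more tool, called after "Emit:" as name(argument=value, ...) on one line, values as JSON. jog_arm: Moves the arm, as the interface text tells. Its arguments: {"type":"object","properties":{"series":{"type":"array","items":{"type":"number"}},"grip_force":{"type":"number"}},"required":["series"]}

```bash
mkdir -p pics
cat > h.py <<'E'
import numpy as np, cv2
from cell import telemetry, vision, r, finder
def cast(p,px,z):
    R,_=cv2.Rodrigues(np.array(p["rvec"],float)); t=np.array(p["tvec"],float).reshape(3)
    d=R.T@np.linalg.inv(np.array(p["intrinsics"],float))@np.array([px[0],px[1],1.]); c=-R.T@t
    return c+d*(z-c[2])/d[2]
E
python3 - <<'E'
from h import *
s=telemetry.read_state(); print(s["t"],s["ee_pos"],s["eef_rot"],s["opening"],s["ft_force"])
for n in ["top","scene"]:
    p=vision.snapshot(n); cv2.imwrite(f"pics/{n}0.png",p["img"][:,:,::-1])
    for k,z in [("round_top",74),("square_top",63),("narrow_top",74),("chimney_center",45)]:
        for o in finder.place_of(k,p)[:2]: print(n,k,o["score"],np.round(o["position"],1),np.round(cast(p,o["position"],z),1))
E
```

```text
0.0 [ 174.37163215 -625.6516463   202.20391597] [-8.02852214e-04  9.90776643e-01  1.35502684e-01 -1.50800806e-04] 85.16288161246864 [ 0.08120678  0.11965315 -0.05256455]
top round_top 0.68 [404.5 228.9] [508.5 -76.   74. ]
top square_top 0.81 [429.4 242.1] [ 485.  -124.2   63. ]
top narrow_top 0.47 [461.3 255.6] [ 460.3 -177.5   74. ]
top chimney_center 0.79 [333.6 192.4] [580.9  51.   45. ]
scene round_top 0.74 [165.5 253.4] [512.4 -78.4  74. ]
scene round_top 0.21 [248.7 263.2] [606.5  48.4  74. ]
scene narrow_top 0.61 [109.9 250.5] [ 455.7 -168.8   74. ]
scene chimney_center 0.63 [249.4 260.9] [581.7  59.4  45. ]
```

View pics/top0.png

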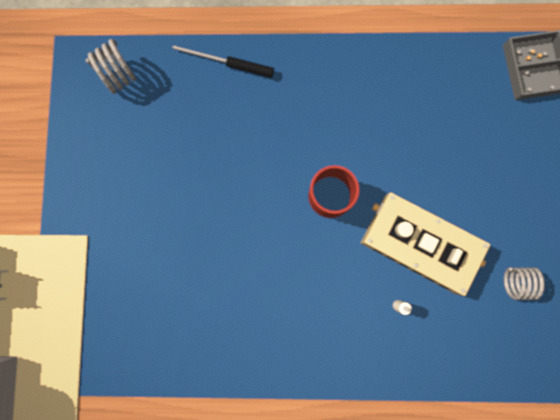

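View pics/scene0.png

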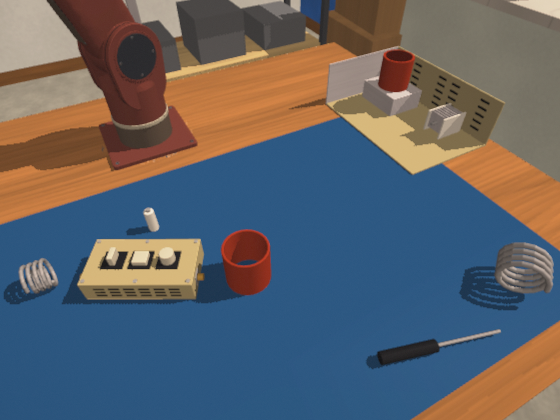

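The top view shows the row as round (404,229), square (429,242) and narrow (456,256), with the tube at (334,191). The scene view agrees. I'll move above the round key with the gripper shut.

Emit:
jog_arm(series=[0.029, -0.027, 0, 0, 0, 0.058, -0.055, 0, 0, 0, 0.088, -0.082, 0, 0, 0, 0.117, -0.11, 0, 0, 0, 0.147, -0.137, 0, 0, 0, 0.176, -0.164, 0, 0, 0, 0.205, -0.192, 0, 0, 0, 0.235, -0.219, 0, 0, 0, 0.264, -0.247, 0, 0, 0, 0.293, -0.274, 0, 0, 0, 0.323, -0.302, 0, 0, 0, 0.352, -0.329, 0, 0, 0, 0.381, -0.356, 0, 0, 0, 0.411, -0.384, 0, 0, 0, 0.44, -0.411, 0, 0, 0, 0.469, -0.439, 0.01, 0, 0, 0.469, -0.439, 0.03, 0, 0, 0.469, -0.439, 0.03, 0, 0, 0.469, -0.439, 0.03, 0, 0, 0.469, -0.439, 0.03, 0, 0], grip_force=40)

```text
t: 2.17
ee_pos: [508.3, -78.5, 173.8]
eef_rot: [0.0, 0.991, 0.135, 0.0]
ft_force: [0.1, 0.3, 0.1]
opening: -0.2
```

Run:
```python
from h import *
s=telemetry.read_state(); print(s["t"],s["ee_pos"],s["eef_rot"],s["opening"],s["ft_force"])
for n in ["wrist","scene","top"]:
    p=vision.snapshot(n); cv2.imwrite(f"pics/{n}1.png",p["img"][:,:,::-1])
    for k,z in [("round_top",74),("square_top",63),("narrow_top",74)]:
        for o in finder.place_of(k,p)[:2]: print(n,k,o["score"],np.round(o["position"],1),np.round(cast(p,o["position"],z),1))
```

```text
2.1667 [508.32333761 -78.51588975 173.84655486] [2.35803500e-04 9.90896684e-01 1.34624278e-01 9.44610650e-05] -0.1911116936958761 [0.11194655 0.26040701 0.12962396]
wrist round_top 0.7 [281.7 197.1] [510.1 -78.1  74. ]
wrist square_top 0.84 [316.6 230.2] [ 482.7 -122.6   63. ]
wrist narrow_top 0.89 [349.6 262.8] [ 461.5 -163.2   74. ]
scene round_top 0.49 [164.5 251.2] [506.4 -78.6  74. ]
scene square_top 0.54 [139.3 255.6] [ 484.2 -123.4   63. ]
scene narrow_top 0.67 [107.5 249.1] [ 450.  -172.2   74. ]
top square_top 0.68 [430.  243.3] [ 482.8 -125.2   63. ]
top narrow_top 0.54 [456.  256.5] [ 458.6 -167.9   74. ]
```

View pics/wrist1.png

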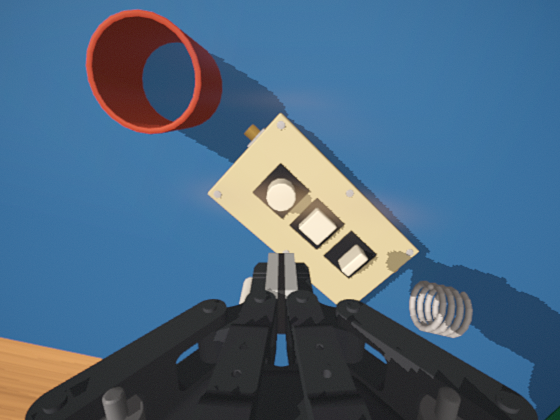

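View pics/scene1.png

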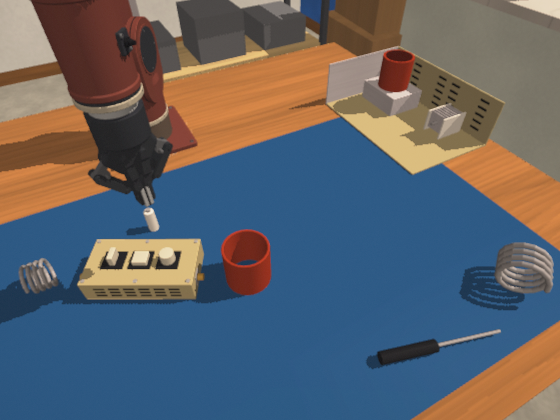

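Run:
```python
from h import *
for n in ["wrist","scene"]:
    p=vision.snapshot(n)
    print(n,cv2.projectPoints(np.array([[508.3,-78.5,173.8],[509,-78,74],[509,-78,58.]]),np.array(p["rvec"],float),np.array(p["tvec"],float),np.array(p["intrinsics"],float),None)[0].round(1).tolist())
    i=p["img"]; c=i[235:285,80:210] if n=="scene" else i[150:310,200:400]
    cv2.imwrite(f"pics/{n}2.png",cv2.resize(c[:,:,::-1],None,fx=4 if n=="wrist" else 6,fy=3.7 if n=="wrist" else 6))
```

```text
wrist [[[283.7, 245.2]], [[282.6, 198.7]], [[282.5, 194.2]]]
scene [[[151.6, 214.8]], [[165.2, 252.1]], [[167.1, 257.3]]]
```

View pics/wrist2.png

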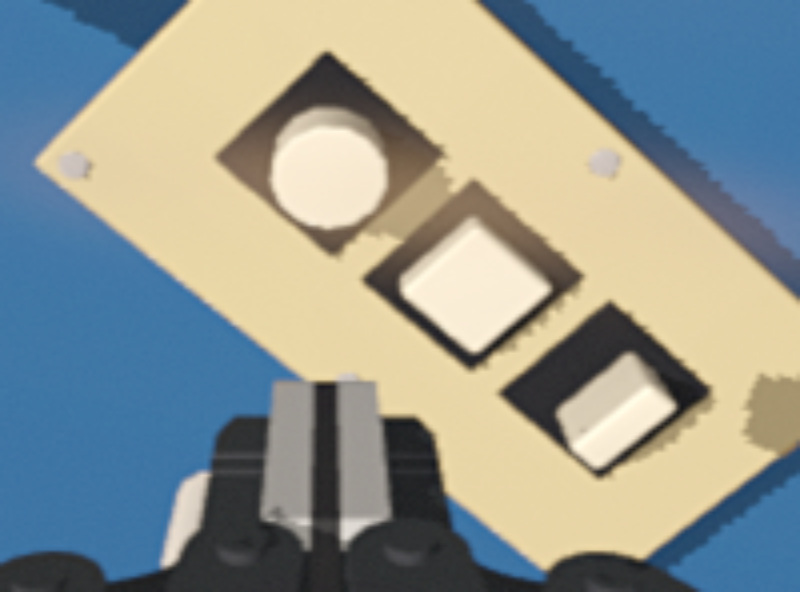

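The wrist close-up shows the round cap centred at about (282,198). My estimate (509,-78,74) projects to (282.6,198.7), so it matches and the TCP is above it. I'll press slowly now.

Emit:
jog_arm(series=[0.001, 0, 0.025, 0, 0, 0.001, 0, 0.05, 0, 0, 0.001, 0, 0.07, 0, 0, 0.001, 0, 0.085, 0, 0, 0.001, 0, 0.092, 0, 0, 0.001, 0, 0.095, 0, 0, 0.001, 0, 0.098, 0, 0, 0.001, 0, 0.1, 0, 0, 0.001, 0, 0.102, 0, 0, 0.001, 0, 0.104, 0, 0, 0.001, 0, 0.106, 0, 0, 0.001, 0, 0.108, 0, 0, 0.001, 0, 0.11, 0, 0, 0.001, 0, 0.112, 0, 0, 0.001, 0, 0.113, 0, 0, 0.001, 0, 0.114, 0, 0, 0.001, 0, 0.114, 0, 0])

```text
t: 4.28
ee_pos: [509.2, -77.0, 58.9]
eef_rot: [-0.0, 0.991, 0.135, -0.0]
ft_force: [0.4, -0.1, 0.1]
opening: 0.4
```

No force at z 58.9, which is unexpected, so I'm looking.

Run:
```python
from h import *
s=telemetry.read_state(); print(s["ee_pos"],s["ft_force"],s["joint_efforts"])
p=vision.snapshot("wrist"); cv2.imwrite("pics/w3.png",cv2.resize(p["img"][120:340,150:430][:,:,::-1],None,fx=2.7,fy=2.7))
p=vision.snapshot("scene"); cv2.imwrite("pics/s3.png",cv2.resize(p["img"][180:310,60:280][:,:,::-1],None,fx=3.6,fy=3.6))
```

```text
[509.22720296 -77.00271924  58.87557072] [ 0.3542334  -0.07632602  0.05311233] [-3.30134283e-02 -4.86959696e+01 -3.79959002e+00 -3.49626267e+01
  3.11241404e-02 -5.75612986e-02 -1.64430204e-02]
```

View pics/w3.png

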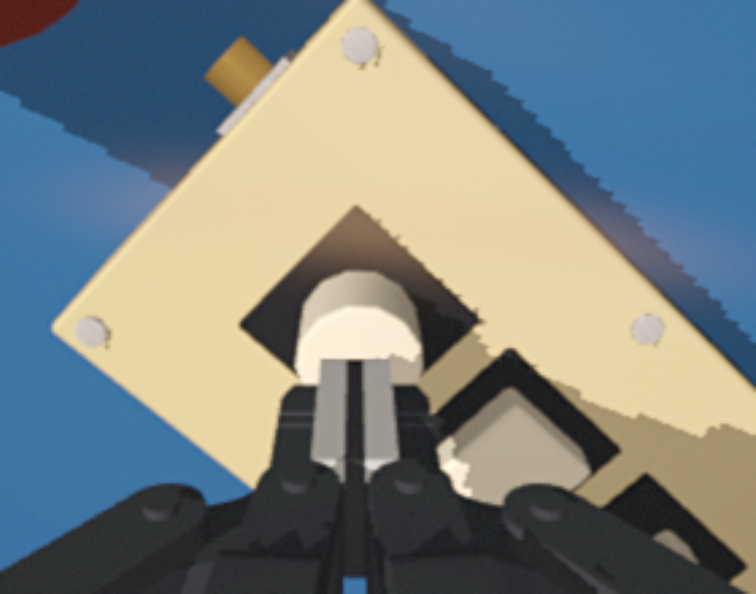

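View pics/s3.png

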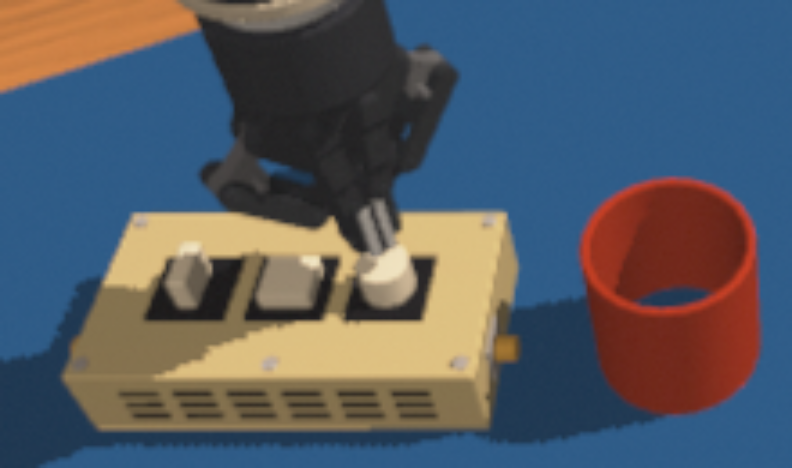

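Run:
```python
from h import *
p=vision.snapshot("scene"); cv2.imwrite("pics/s4.png",cv2.resize(p["img"][230:280,140:200][:,:,::-1],None,fx=11,fy=11,interpolation=cv2.INTER_CUBIC))
T=[[509,-77,z] for z in (58.9,66,74,80)]
for n in ["scene","wrist"]:
    p=vision.snapshot(n)
    print(n,cv2.projectPoints(np.array(T,float),np.array(p["rvec"],float),np.array(p["tvec"],float),np.array(p["intrinsics"],float),None)[0].round(1).reshape(-1,2).tolist())
    R=cv2.Rodrigues(np.array(p["rvec"],float))[0]; print((-R.T@np.array(p["tvec"]).reshape(3)).round(0), R[2].round(2))
    # finger front edge center = TCP + 11mm tool x
    F=[[509+10.6,-77+3,z] for z in (58.9,66,74,80)]
    print(cv2.projectPoints(np.array(F,float),np.array(p["rvec"],float),np.array(p["tvec"],float),np.array(p["intrinsics"],float),None)[0].round(1).reshape(-1,2).tolist())
```

```text
scene [[167.5, 256.8], [166.7, 254.5], [165.7, 251.9], [165.0, 249.8]]
[1000.  -95.  630.] [-0.62  0.31 -0.72]
[[170.7, 260.2], [169.9, 257.9], [169.0, 255.2], [168.3, 253.2]]
wrist [[281.8, 244.6], [281.8, 249.6], [281.8, 255.7], [281.8, 260.7]]
[587. -55. 230.] [-0.3  -0.08 -0.95]
[[281.7, 228.3], [281.7, 232.8], [281.7, 238.3], [281.7, 242.8]]
```

View pics/s4.png

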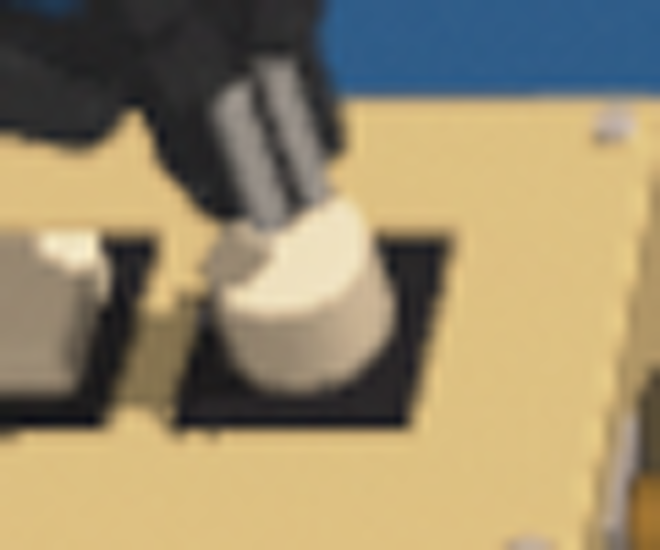

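The tip triangulates to z≈80–91 rather than 59, while the key is still up at 74. The fingertips therefore end well short of the reported TCP. I'll go down in small steps and watch the force.

Emit:
jog_arm(series=[0, 0, 0.002, 0, 0, 0, 0, 0.004, 0, 0, 0, 0, 0.006, 0, 0, 0, 0, 0.008, 0, 0, 0, 0, 0.008, 0, 0])

```text
t: 4.95
ee_pos: [509.1, -77.0, 50.6]
eef_rot: [-0.0, 0.991, 0.136, -0.0]
ft_force: [-0.7, 0.5, 0.2]
opening: -0.1
```

```bash
cat > l.py <<'E'
from h import *
import sys
s=telemetry.read_state(); print(s["t"],s["ee_pos"],s["ft_force"],s["opening"])
a=cv2.resize(vision.snapshot("scene")["img"][220:290,90:200],(560,356),interpolation=cv2.INTER_CUBIC)
b=cv2.resize(vision.snapshot("wrist")["img"][140:300,200:400],(240,356//2*2),interpolation=cv2.INTER_CUBIC)
cv2.imwrite(sys.argv[1],np.hstack([a,b])[:,:,::-1])
E
python3 l.py pics/a1.png
```

```text
4.95 [509.10412755 -76.95383435  50.64636657] [-0.74915521  0.4542594   0.17891329] -0.10287212490694246
```

View pics/a1.png

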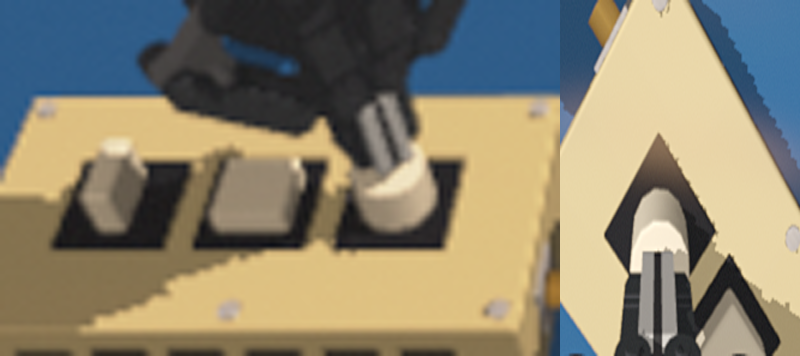

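Run:
```python
from h import *
p=vision.snapshot("scene")
for d in (30,45,57):
  T=np.array([[509+.268*d,-77-.963*d,z] for z in (80,100,120,140)],float)
  print(d,cv2.projectPoints(T,np.array(p["rvec"],float),np.array(p["tvec"],float),np.array(p["intrinsics"],float),None)[0].round(1).reshape(-1,2).tolist())
cv2.imwrite("pics/s5.png",cv2.resize(p["img"][150:290,60:220][:,:,::-1],None,fx=4.2,fy=4.2,interpolation=cv2.INTER_CUBIC))
```

```text
30 [[150.8, 258.8], [148.0, 251.9], [145.1, 244.8], [142.0, 237.3]]
45 [[143.4, 263.4], [140.5, 256.6], [137.3, 249.5], [134.1, 242.0]]
57 [[137.5, 267.2], [134.3, 260.4], [131.0, 253.3], [127.6, 245.8]]
```

View pics/s5.png

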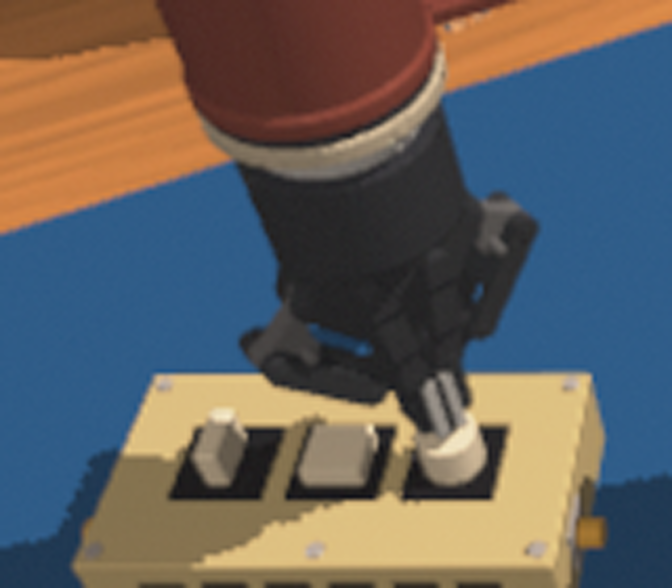

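The lowest linkage over the square key is still about 35 mm above the tips, so it clears. Continuing.

Emit:
jog_arm(series=[0, 0, 0.002, 0, 0, 0, 0, 0.004, 0, 0, 0, 0, 0.006, 0, 0, 0, 0, 0.008, 0, 0, 0, 0, 0.008, 0, 0])

```text
t: 5.52
ee_pos: [509.5, -77.0, 43.2]
eef_rot: [-0.0, 0.991, 0.136, 0.0]
ft_force: [-1.6, 0.1, 5.2]
opening: -0.1
```

Emit:
jog_arm(series=[0, 0, 0.002, 0, 0, 0, 0, 0.004, 0, 0, 0, 0, 0.006, 0, 0, 0, 0, 0.006, 0, 0])

```text
t: 5.85
ee_pos: [509.5, -77.0, 36.8]
eef_rot: [-0.0, 0.991, 0.135, 0.0]
ft_force: [-0.8, 1.3, 1.5]
opening: -0.2
```

```bash
python3 l.py pics/a2.png
```

```text
5.85 [509.51607591 -77.03668824  36.83917662] [-0.82008369  1.31883377  1.45046821] -0.19806143019512035
```

View pics/a2.png

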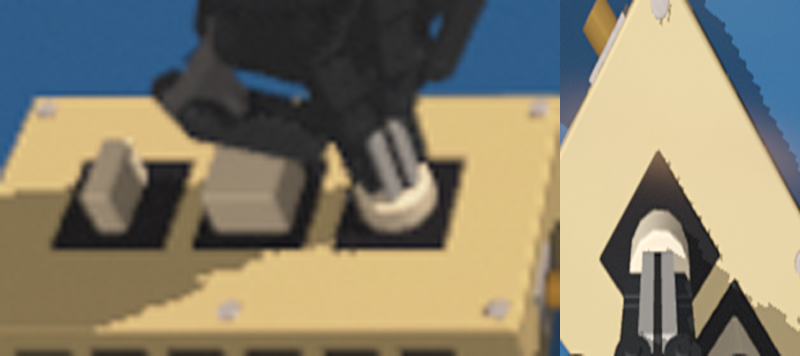

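The round key is sinking under the tips and the square key already looks raised. Continuing to the stop.

Emit:
jog_arm(series=[0, 0, 0.002, 0, 0, 0, 0, 0.004, 0, 0, 0, 0, 0.005, 0, 0, 0, 0, 0.005, 0, 0])

```text
t: 6.28
ee_pos: [509.6, -77.0, 31.9]
eef_rot: [-0.0, 0.991, 0.135, 0.0]
ft_force: [-0.8, -0.7, 2.5]
opening: 0.1
```

Emit:
jog_arm(series=[0, 0, 0.001, 0, 0, 0, 0, 0.002, 0, 0, 0, 0, 0.003, 0, 0, 0, 0, 0.003, 0, 0])

```text
t: 6.62
ee_pos: [509.7, -77.1, 29.9]
eef_rot: [0.0, 0.991, 0.135, 0.0]
ft_force: [-5.2, 0.7, 16.4]
opening: -0.1
```

At 16 N the key is on its stop. Retracting straight up.

Emit:
jog_arm(series=[0, 0, -0.003, 0, 0, 0, 0, -0.006, 0, 0, 0, 0, -0.01, 0, 0, 0, 0, -0.02, 0, 0, 0, 0, -0.04, 0, 0, 0, 0, -0.07, 0, 0, 0, 0, -0.1, 0, 0, 0, 0, -0.13, 0, 0, 0, 0, -0.15, 0, 0, 0, 0, -0.15, 0, 0, 0, 0, -0.15, 0, 0])

```text
t: 7.53
ee_pos: [510.4, -77.1, 181.4]
eef_rot: [0.001, 0.991, 0.135, 0.001]
ft_force: [-0.6, -0.1, -0.1]
opening: -0.2
```

```bash
python3 l.py pics/a3.png
python3 - <<'E'
from h import *
p=vision.snapshot("scene"); cv2.imwrite("pics/s6.png",cv2.resize(p["img"][200:310,70:290][:,:,::-1],None,fx=3.6,fy=3.6,interpolation=cv2.INTER_CUBIC))
p=vision.snapshot("top"); print(finder.place_of("chimney_center",p)[:1])
p=vision.snapshot("wrist"); cv2.imwrite("pics/w6.png",cv2.resize(p["img"][120:320,180:440][:,:,::-1],None,fx=2.9,fy=2.9,interpolation=cv2.INTER_CUBIC))
E
```

```text
7.5333 [510.44734449 -77.05134136 181.36344177] [-0.60794108 -0.08033004 -0.11845915] -0.15678988615493636
[{'position': [330.6, 190.8], 'score': 0.61}]
```

View pics/s6.png

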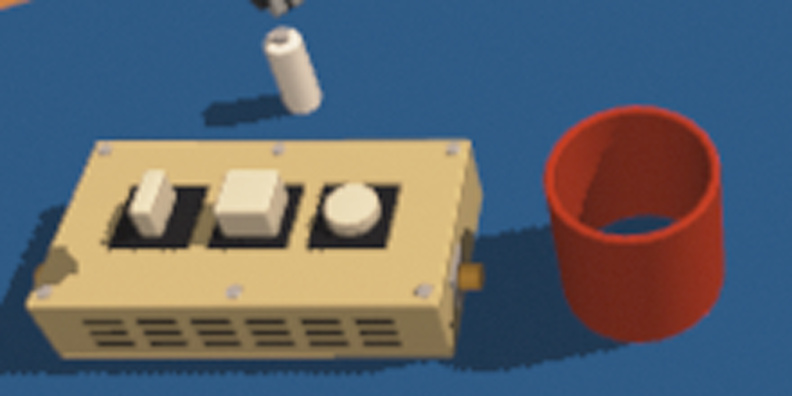

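View pics/w6.png

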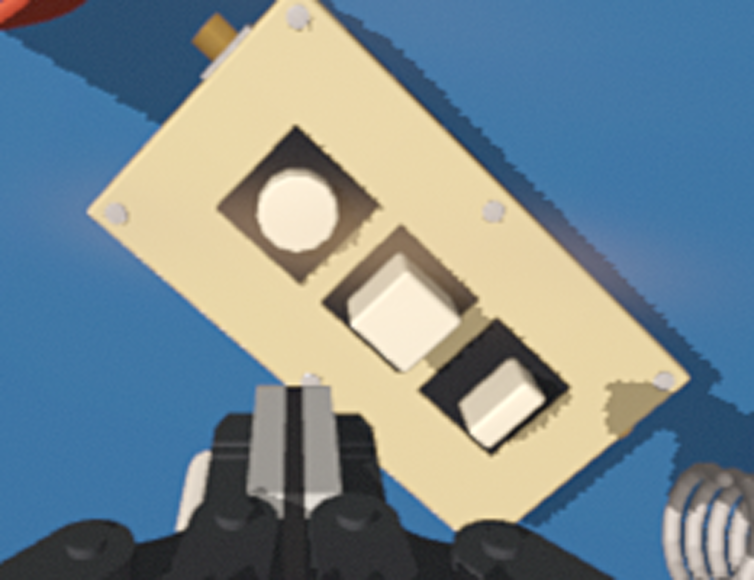

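The round cap (scene crop 351,208) now sits low in its frame. The square (248,200) and narrow (152,203) keys stand tall, and the tube is upright in place. The arm is clear, so I'm handing in.

```bash
python3 -c "
from cell import r
print(r.sign_off())"
```

```text
the job is handed in; nothing more can be done
None
```

I pressed the round key down to its stop with the shut fingertips, let it go and raised the arm clear. I handed the job in at about 7.7 s of the 26 s.

**Last pictures:** the scene and wrist views show the round key latched low and the square key popped up. The narrow key is still up, and the red tube is standing where it was. I judged the key heights by eye and did not measure them. The wrist force was back near zero after I raised the arm.

**Checks that disagreed:**
- **Tool length:** the real fingertips ended about 30 mm short of the reported TCP. My first press, down to 58.9 mm by the readout, touched nothing. I then went down in small steps guided by force and pictures: first contact was at about 5 N, and the stop showed as 16 N with the readout at about 30 mm.
- **Tube position:** in the top view, the network's last point for the tube was 3 pixels from the first (331,191 against 334,192). I put that down to detector scatter, because the arm never came near the tube.

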